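Lock the carburettor into its holding cradle

TASK

Two identical holding cradles stand on the garage bench, one with a carburettor in it and one with a piston. Secure the carburettor for cleaning: squeeze the red latch tab on the black grip of its sliding jaw, slide that jaw one notch towards the carburettor and let go, so that the latch springs out and locks in the next notch with the carburettor standing between the jaws. Leave the piston's jaw where it is.

Things in the scene. Friction and masses are not known exactly. Their poses are not given: they have to be found in the camera images.
- grip_carb (a point): Middle of the upright grip on the sliding jaw at the carburettor, moving with it, 75 mm above the table. x: along the rail, away from the carburettor; y: across, towards the red tab; z up. Black post 34 mm long in x, y -16 to +1 mm, z -45 to +25 mm. Red tab plate 30 mm long in x, z -27 to +23 mm, outer face at y +21.5 mm. Pinch both from above, closing along y; keep fingertips above z -32 mm.
- jaw_carb (a joint): Slide of that jaw, m: 0 in its start notch (play 4.5 mm either way), grows towards the carburettor (grip moves along its -x); next notch at 0.030. Locked unless the red tab is squeezed in towards the post: 10.5 mm sprung travel, 4 to 8 N, leaving the grip 27 mm wide (37.5 free). Unlocked it slides at about 2 N and stays. Let go within 5 mm of a notch: the latch springs out and locks.
- carburettor: Loose aluminium carburettor with a round black cap, 0.3 to 0.6 kg, on the cradle's 20 mm thick bed. Foot 56 mm along the rail by 50 mm, 86 mm tall. Origin: centre of its underside, z up. It stands between the fixed jaw (end nearest the robot) and the sliding jaw, whose face is 89 mm to -x of the grip point. In the next notch the space is 61 mm, just clear of it.
- jaw_piston (a joint): Slide of the identical jaw of the other cradle, the one holding a round aluminium piston 54 mm across, m: 0 in its notch (same play), growing towards the piston. To be left there.

How it is judged:
By the outcome, as a careful person would: the job done as asked, in the order asked, and still so for the second after the job is handed in, with the robot touching nothing.
It also fails if it takes over 32 s, if anything falls off the work surface, if the arm or the gripper's body presses on something with over 40 N, if the wrist force passes 120 N, or if a joint passes its speed limit or range.

ROBOT

A 6-joint arm with a two-finger parallel gripper is mounted at the origin on the work surface. World frame = base frame: x ahead of the robot, y to its left, z up, the work surface at z = 0. Lengths are in m, angles in degrees, forces in N, time in s.
With the tool pointing down it reaches from about 0.35 to 0.875 m from the base axis. Payload 4.2 kg.
Tool frame: the origin (TCP) lies on the centre line of the jaws, within the pads' length; the fingertips stand 17 mm ahead of it and the grasp point (between the pads) lies 2 mm behind it; z points along the fingers, y is the direction in which the jaws open and shut (so a half turn about z gives the same grasp; the last joint's range is limited). The gripper opens to 87 mm and grips with 3 to 60 N. Pads are 19 mm wide; open, the fingers measure 117 mm over their backs; the gripper's body (75 mm by 190 mm) begins 51 mm behind the grasp point.
Start: joints at [-48.782, 22.042, 0.453, 0, -68.411, -14.817], TCP at [0.278, -0.56, 0.24] pointing down, gripper open.
Joint ranges: [-179.83, 179.83], [-69.29, 118.12], [-61.27, 80.66], [-181.25, 117.63], [-171.15, -9.14], [-177.46, 177.46]. Speed limits (degrees/s): [159.86, 159.86, 180, 180, 180, 180].

INTERFACE

Orientations are given as a 3x3 rotation matrix whose columns are the frame's x, y, z axes.
In Python, from station import * gives the robot as it stands.
- The arm moves only by the tool play_rows, never from a script. Its argument "targets" is a list that holds one entry, the list of rows, each a list of 5 numbers: the closure, from 0 (fully open) to 1 (shut), then the shift along the world's x, y, z in m, then the turn about the world's z in rad. In form: [[[gripper, x, y, z, twist], ...]]. A call has 1 to 5 rows; each row is the pose to reach, as a shift and turn from the pose commanded when the call began; what a row does not reach only later rows make up. A row lasts 1/12 s, in which the tool goes at most 41.7 mm and 7.16 degrees, less where a joint would pass 70% of its speed; a pose out of reach is approached as far as the arm can. A call with a gripper value outside its range is refused whole. The fingers move at their own pace and stop on an object; the grip force is fixed at half the most. Time passes only in rows, so rows that repeat a pose let the fingers close. It gives the time, the measured TCP pose, the force and the opening at its end, in the units of the state.
- sense(): the state, without advancing time (a new reading comes with each control period).
- capture(name): name is "side" or "top"; returns the picture (420x560x3 uint8, blue, green, red); there is no depth.
- get_calibration(name): a dict with "camera_matrix" (3x3 intrinsics, pixels), "T" (4x4, takes a point from camera to world coordinates). Camera axes: x right, y up, looking along -z (the intrinsics and any distortion apply to the point x, -y, -z); pixel columns grow to the right and rows downward; lengths in m; the calibration is good to about 2 mm. A picture is of the moment at which its call begins. get_calibration takes no time and is no camera call.
- finish_job(): hands the job in, once; it reports no verdict.
The state is a dict: "time_s": time; "joints": joint angles; "joint_velocities": joint speeds; "effort": joint torques, N m; "tcp_pos": TCP position; "ee_rot": TCP orientation; "wrist_force": force on the tool from outside, world axes, zero at the start; "moment": the same for the moment, N m; "gripper_width": opening from 0.0 (shut) to 1.0 (fully open).
Only numpy, scipy, OpenCV 4.12 (cv2) and the standard library are available. Lean on these libraries where they do the work, as an engineer would, in place of code of your own. Each camera call takes 0.05 s, during which the arm holds its last target. There are 200 camera calls.

## Working session

There is one attempt and no reset: what is moved stays moved. The work goes in short steps, Python scripts to look and compute and a tool call to move; the robot and the scene stay as the last step left them, time stands still between calls to the robot, and variables do not carry over. Pictures are saved under pics/ and viewed, on a budget of 10 in all, crops included, one or two more only if the job needs it, and the job is handed in when it is done.

Besides the shell and the picture viewer there is one more tool, called after "Request:" as a command line: name --argument value ..., lists and objects as JSON in quotes. play_rows: Moves the arm, as the interface text tells. Its arguments: {"type":"object","properties":{"targets":{"type":"array","items":{"type":"array","items":{"type":"array","items":{"type":"number"}}}}},"required":["targets"]}

```bash
mkdir -p pics; python3 - <<'E'
from station import *
import cv2
for n in("top","side"):
    cv2.imwrite(f"pics/{n}0.png",capture(n)); c=get_calibration(n); print(n,c)
s=sense(); print(s)
E
```

```text
top {'camera_matrix': array([[385.36753256,   0.        , 277.86628155],
       [  0.        , 385.36753256, 212.17428417],
       [  0.        ,   0.        ,   1.        ]]), 'T': array([[-0.08368813,  0.96940662, -0.23075332,  0.39165632],
       [-0.99648023, -0.08253786,  0.01465125, -0.0120857 ],
       [-0.00484287,  0.23116726,  0.97290197,  0.72493854],
       [ 0.        ,  0.        ,  0.        ,  1.        ]])}
side {'camera_matrix': array([[380.82428204,   0.        , 274.45028497],
       [  0.        , 380.82428204, 207.54082447],
       [  0.        ,   0.        ,   1.        ]]), 'T': array([[-0.94474892,  0.19658993, -0.2623011 ,  0.34818891],
       [-0.32760206, -0.59370623,  0.73497606,  0.47900416],
       [-0.01124091,  0.78029822,  0.62530659,  0.49331717],
       [ 0.        ,  0.        ,  0.        ,  1.        ]])}
{'time_s': 0.1, 'joints': array([-4.87833154e+01,  2.20862389e+01,  3.87786406e-01, -2.57826066e-02,
       -6.84102597e+01, -1.48175059e+01]), 'joint_velocities': array([-0.02859751, -0.00574916,  0.1589323 ,  0.08694159,  0.03017634,
        0.00858074]), 'effort': array([-4.75884135e-04, -3.91689706e+01,  1.87934715e+01,  4.23186108e+00,
        1.34655353e-02, -6.29102897e-05]), 'tcp_pos': array([ 0.27769525, -0.55936085,  0.23857019]), 'ee_rot': array([[-8.95791880e-01, -4.44472759e-01, -9.35434107e-04],
       [-4.44473736e-01,  8.95790265e-01,  1.70293158e-03],
       [ 8.10460697e-05,  1.94124817e-03, -9.99998112e-01]]), 'wrist_force': array([0.38213428, 0.15344943, 0.27211661]), 'moment': array([-0.00913262,  0.03038377,  0.02223204]), 'gripper_width': 0.9984569529216232}
```

View pics/top0.png

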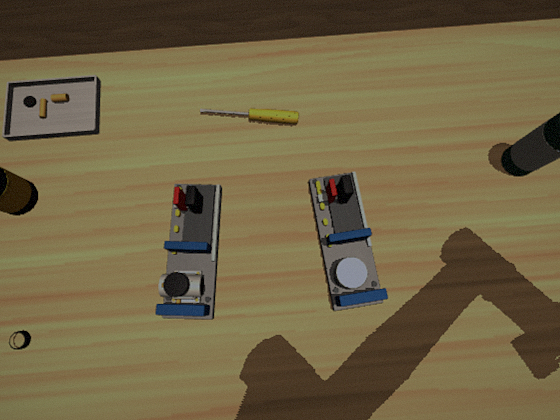

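View pics/side0.png

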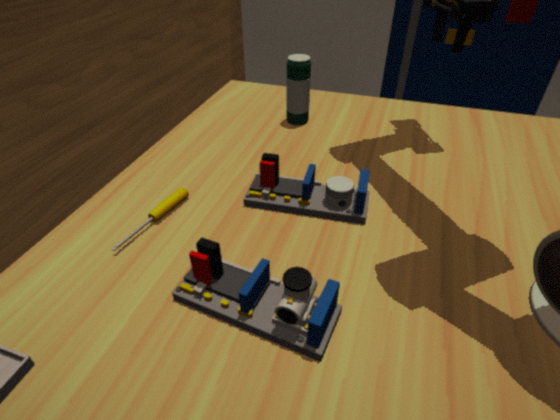

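The top view shows the carburettor cradle on the left: red tab at about (178,198), black post at (193,199), carburettor at (178,285). The piston cradle is on the right. The side view agrees, with the carburettor's red tab at about (203,266). I'll enlarge both for exact edges.

```bash
cat > h.py <<'E'
from station import *
import cv2, numpy as np
def ray(n,u,v):
    c=get_calibration(n);K=c["camera_matrix"];T=np.array(c["T"])
    d=np.array([(u-K[0,2])/K[0,0],-(v-K[1,2])/K[1,1],-1]); return T[:3,3],T[:3,:3]@d
def onz(n,u,v,z):
    o,d=ray(n,u,v); return o+d*(z-o[2])/d[2]
def proj(n,p):
    c=get_calibration(n);K=c["camera_matrix"];T=np.array(c["T"])
    q=T[:3,:3].T@(np.array(p)-T[:3,3]); return K[0,2]+K[0,0]*q[0]/-q[2],K[1,2]-K[1,1]*q[1]/-q[2]
E
python3 - <<'E'
from h import *
a=cv2.imread("pics/top0.png");b=cv2.imread("pics/side0.png")
g=lambda i:np.clip(255*(i/255.)**.6,0,255).astype(np.uint8)
A=cv2.resize(g(a[175:325,150:230]),None,fx=4,fy=4,interpolation=cv2.INTER_CUBIC)
B=cv2.resize(g(b[235:325,165:255]),None,fx=5,fy=5,interpolation=cv2.INTER_CUBIC)
B=cv2.copyMakeBorder(B,0,150,0,0,cv2.BORDER_CONSTANT)
cv2.imwrite("pics/crop0.png",np.hstack([A,B]))
for n,i,r in(("top",a,(175,325,150,230)),("side",b,(235,325,165,255))):
    s=i[r[0]:r[1],r[2]:r[3]].astype(int); m=((s[...,2]>60)&(s[...,1]<.35*s[...,2])).astype(np.uint8)
    k,l,st,ce=cv2.connectedComponentsWithStats(m)
    j=1+st[1:,4].argmax(); pts=np.argwhere(l==j)[:,::-1]+[r[2],r[0]]
    print(n,st[j]+[r[2],r[0],0,0,0],ce[j]+[r[2],r[0]],cv2.minAreaRect(pts.astype(np.float32)))
E
```

```text
top [173 187   7  17  86] [176.19767442 195.10465116] ((176.1485137939453, 195.0148468017578), (5.0746893882751465, 16.3186092376709), 5.710593223571777)
side [190 251  19  10 115] [199.02608696 255.32173913] ((198.79998779296875, 255.1000213623047), (18.657434463500977, 6.640782833099365), 18.43494987487793)
```

View pics/crop0.png

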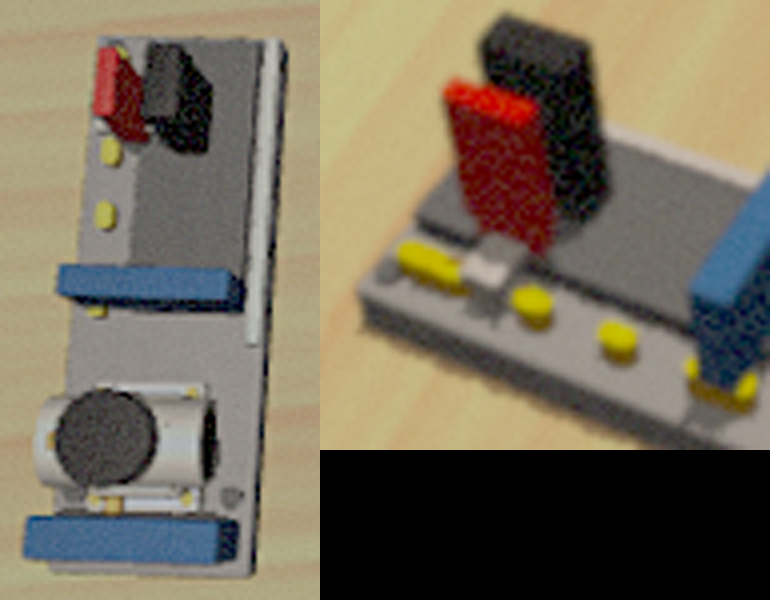

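```bash
python3 - <<'E'
from h import *
f=lambda x,y,z:onz("top",150+(x-1.5)/4,175+(y-1.5)/4,z)
for nm,p,q,z in(("bedR",(286,45),(258,577),.02),("bedL",(98,38),(51,568),.02),("redL",(97,47),(95,115),.098),("postL",(148,45),(145,115),.1),("postR",(187,47),(180,117),.1)):
    P,Q=f(*p,z),f(*q,z);d=P-Q;print(nm,P.round(4),Q.round(4),np.linalg.norm(d).round(4),np.degrees(np.arctan2(d[1],d[0])).round(2))
pt=f(165,81,.1);rt=f(104.5,81,.098);print("post",pt,"red",rt,rt-pt)
rs=onz("side",199.0,255.3,.098);print("red side",rs)
ps=onz("side",165+(537-320)/5-.3,235+42/5-.3,.1);print("post side",ps)
for nm,p in(("carbcap",(105,437)),):print(nm,f(*p,.106))
for nm,p,q in(("fix",(27,517),(222,520)),("slide",(60,267),(230,270))):
    P,Q=f(*p,.07),f(*q,.07);d=P-Q;print(nm,P,Q,np.degrees(np.arctan2(d[1],d[0]))-90)
print(onz("side",0,0,0)[:0], sense()['ee_rot'][:,1])
E
```

```text
bedR [0.6196 0.0811 0.02  ] [0.3755 0.1056 0.02  ] 0.2454 -5.74
bedL [0.6308 0.1707 0.02  ] [0.3869 0.1968 0.02  ] 0.2452 -6.09
redL [0.6003 0.151  0.098 ] [0.5705 0.1525 0.098 ] 0.0299 -2.84
postL [0.5987 0.1289 0.1   ] [0.5681 0.131  0.1   ] 0.0307 -4.01
postR [0.5964 0.1124 0.1   ] [0.566  0.1164 0.1   ] 0.0307 -7.49
post [0.5822139  0.12219624 0.1       ] red [0.58500383 0.14816091 0.098     ] [ 0.00278993  0.02596468 -0.002     ]
red side [0.58113607 0.15240641 0.098     ]
post side [0.57899403 0.12734929 0.1       ]
carbcap [0.43590447 0.14922251 0.106     ]
fix [0.40854073 0.19155886 0.07      ] [0.40057216 0.11109621 0.07      ] -5.655805669423785
slide [0.51210851 0.17626555 0.07      ] [0.5046347  0.10348084 0.07      ] -5.862797470266642
[] [-0.44447276  0.89579026  0.00194125]
```

Request:
play_rows --targets '[[[0,0.015,0.035,0,-0.1],[0,0.03,0.07,0,-0.2],[0,0.045,0.105,0,-0.3],[0,0.06,0.14,0,-0.4],[0,0.075,0.175,0,-0.5]]]'

```text
time_s: 0.52
tcp_pos: [0.353, -0.383, 0.2391]
ee_rot: [[-0.999, 0.045, -0.001], [0.045, 0.999, 0.001], [0.001, 0.001, -1.0]]
wrist_force: [0.2, -0.8, 0.2]
gripper_width: 0.999
```

Request:
play_rows --targets '[[[0,0.015,0.035,0,-0.06],[0,0.03,0.07,0,-0.06],[0,0.045,0.105,0,-0.06],[0,0.06,0.14,0,-0.06],[0,0.075,0.175,0,-0.06]]]'

```text
time_s: 0.93
tcp_pos: [0.428, -0.2079, 0.2394]
ee_rot: [[-0.995, 0.099, -0.0], [0.099, 0.995, 0.0], [0.0, 0.0, -1.0]]
wrist_force: [0.3, -0.1, -0.1]
gripper_width: 0.997
```

Request:
play_rows --targets '[[[0,0.015,0.035,0,0],[0,0.03,0.07,0,0],[0,0.045,0.105,0,0],[0,0.06,0.14,0,0],[0,0.075,0.175,0,0]]]'

```text
time_s: 1.35
tcp_pos: [0.503, -0.0329, 0.2394]
ee_rot: [[-0.995, 0.099, -0.0], [0.099, 0.995, 0.0], [0.0, 0.0, -1.0]]
wrist_force: [0.7, -0.5, 0.3]
gripper_width: 1.0
```

Request:
play_rows --targets '[[[0,0.016,0.033,0,0],[0,0.032,0.066,0,0],[0,0.048,0.099,0,0],[0,0.064,0.132,-0.02,0],[0,0.078,0.163,-0.04,0]]]'

```text
time_s: 1.77
tcp_pos: [0.5822, 0.1305, 0.1999]
ee_rot: [[-0.995, 0.098, 0.003], [0.098, 0.995, 0.001], [-0.003, 0.002, -1.0]]
wrist_force: [0.7, -0.3, -0.3]
gripper_width: 0.999
```

Request:
play_rows --targets '[[[0,0,0,-0.02,0],[0,0,0,-0.04,0],[0,0,0,-0.06,0],[0,0,0,-0.07,0],[0,0,0,-0.07,0]]]'

```text
time_s: 2.18
tcp_pos: [0.5792, 0.1276, 0.1265]
ee_rot: [[-0.995, 0.099, -0.006], [0.099, 0.995, -0.002], [0.006, -0.003, -1.0]]
wrist_force: [-0.5, 0.3, 0.2]
gripper_width: 1.004
```

```bash
python3 - <<'E'
from h import *
a=capture("top");b=capture("side");s=sense();print(s["tcp_pos"],s["wrist_force"])
cv2.imwrite("pics/a1.png",a);cv2.imwrite("pics/b1.png",b)
g=lambda i:np.clip(255*(i/255.)**.6,0,255).astype(np.uint8)
A=cv2.resize(g(a[145:325,140:240]),(333,600),interpolation=cv2.INTER_CUBIC)
B=cv2.resize(g(b[190:320,160:260]),(460,600),interpolation=cv2.INTER_CUBIC)
cv2.imwrite("pics/c1.png",np.hstack([A,B]))
E
```

```text
[0.58128014 0.1280816  0.12990983] [0.00940978 0.31592905 0.49335976]
```

View pics/c1.png

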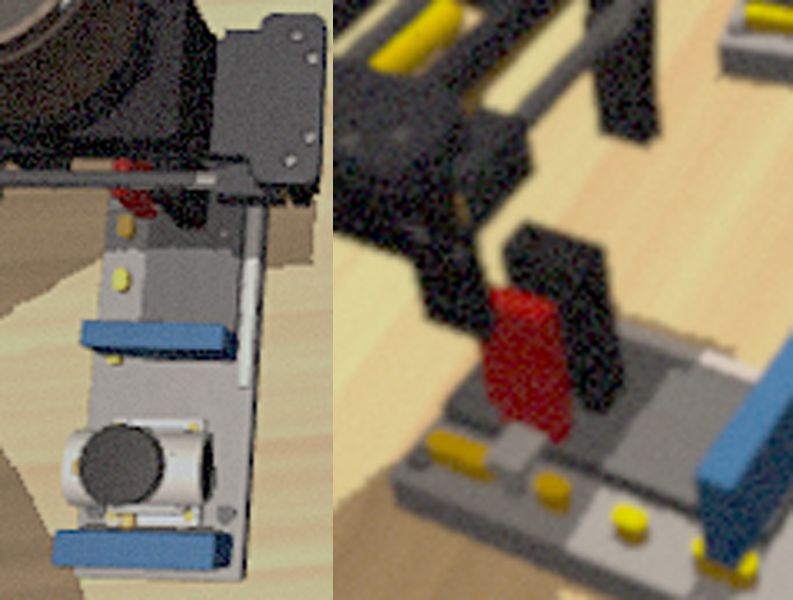

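The fingers straddle the grip: tab at about (525,360) and post at (570,310) in the crop, with the near fingertip at (455,320) clear of the tab. Next I'll descend and check before closing.

Request:
play_rows --targets '[[[0,0,0,-0.02,0],[0,0,0,-0.04,0],[0,0,0,-0.055,0],[0,0,0,-0.058,0],[0,0,0,-0.058,0]]]'

```text
time_s: 2.7
tcp_pos: [0.5812, 0.1281, 0.072]
ee_rot: [[-0.995, 0.099, 0.0], [0.099, 0.995, -0.0], [-0.0, -0.0, -1.0]]
wrist_force: [0.3, 0.2, 0.1]
gripper_width: 1.0
```

Request:
play_rows --targets '[[[0.4,0,0,0,0],[0.4,0,0,0,0],[0.5,0,0,0,0],[0.5,0,0,0,0],[0.5,0,0,0,0]]]'

```text
time_s: 3.12
tcp_pos: [0.5812, 0.1284, 0.0722]
ee_rot: [[-0.995, 0.099, 0.001], [0.099, 0.995, 0.001], [-0.001, 0.001, -1.0]]
wrist_force: [0.1, 0.1, -0.2]
gripper_width: 0.704
```

```bash
python3 - <<'E'
from h import *
b=capture("side");s=sense();print(s["tcp_pos"],s["wrist_force"],s["gripper_width"]*87)
cv2.imwrite("pics/b2.png",b)
g=lambda i:np.clip(255*(i/255.)**.5,0,255).astype(np.uint8)
cv2.imwrite("pics/c2.png",cv2.resize(g(b[200:320,150:300]),(750,600),interpolation=cv2.INTER_CUBIC))
E
```

```text
[0.58112526 0.12830904 0.07204899] [-1.06992908 -0.61356648  0.05962771] 57.56660789130745
```

View pics/c2.png

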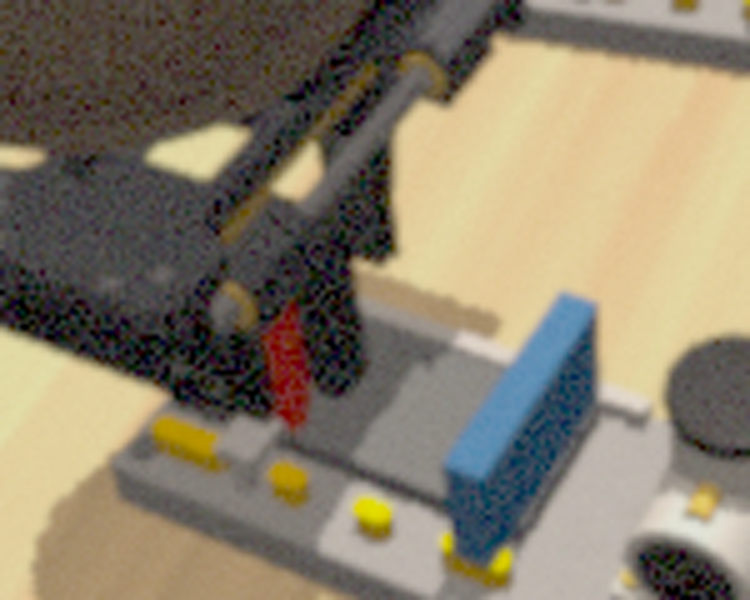

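The finger lies alongside the red tab (visible strip at 290,370 in the crop) and the tips are above the bed. Now the squeeze.

Request:
play_rows --targets '[[[0.55,0,0,0,0],[0.6,0,0,0,0],[0.6,0,0,0,0],[0.65,0,0,0,0],[0.65,0,0,0,0]]]'

```text
time_s: 3.58
tcp_pos: [0.5818, 0.1302, 0.0719]
ee_rot: [[-0.995, 0.099, 0.003], [0.099, 0.995, 0.003], [-0.003, 0.003, -1.0]]
wrist_force: [-0.9, 7.3, 0.5]
gripper_width: 0.373
```

Request:
play_rows --targets '[[[0.75,0,0,0,0],[0.75,0,0,0,0],[0.75,0,0,0,0],[0.75,0,0,0,0],[0.75,0,0,0,0]]]'

```text
time_s: 4.0
tcp_pos: [0.5819, 0.1299, 0.0719]
ee_rot: [[-0.995, 0.1, 0.003], [0.1, 0.995, 0.003], [-0.002, 0.003, -1.0]]
wrist_force: [0.6, 6.5, 0.2]
gripper_width: 0.298
```

Request:
play_rows --targets '[[[0.75,0,0,0,0],[0.75,0,0,0,0],[0.75,0,0,0,0],[0.75,0,0,0,0],[0.75,0,0,0,0]]]'

```text
time_s: 4.42
tcp_pos: [0.5819, 0.1299, 0.0719]
ee_rot: [[-0.995, 0.1, 0.003], [0.1, 0.995, 0.003], [-0.003, 0.003, -1.0]]
wrist_force: [0.3, 7.0, -0.4]
gripper_width: 0.294
```

Squeezed: the opening is about 26 mm. Now slide 30 mm towards the carburettor along (-0.995, 0.10), adding 1.5 mm in y to relieve the side load.

Request:
play_rows --targets '[[[0.75,0,0.0015,0,0],[0.75,-0.004,0.002,0,0],[0.75,-0.008,0.0025,0,0],[0.75,-0.012,0.003,0,0],[0.75,-0.015,0.003,0,0]]]'

```text
time_s: 4.83
tcp_pos: [0.5659, 0.1318, 0.0719]
ee_rot: [[-0.995, 0.099, 0.002], [0.099, 0.995, 0.001], [-0.001, 0.001, -1.0]]
wrist_force: [1.2, 4.3, 1.0]
gripper_width: 0.298
```

Request:
play_rows --targets '[[[0.75,-0.004,0.0005,0,0],[0.75,-0.008,0.001,0,0],[0.75,-0.012,0.001,0,0],[0.75,-0.015,0.0015,0,0],[0.75,-0.015,0.0015,0,0]]]'

```text
time_s: 5.25
tcp_pos: [0.5504, 0.1335, 0.0719]
ee_rot: [[-0.995, 0.099, 0.001], [0.099, 0.995, 0.001], [-0.0, 0.001, -1.0]]
wrist_force: [-0.5, 5.5, 2.4]
gripper_width: 0.298
```

Request:
play_rows --targets '[[[0.75,0,0,0,0],[0.75,0,0,0,0],[0.75,0,0,0,0]]]'

```text
time_s: 5.5
tcp_pos: [0.5506, 0.1334, 0.0718]
ee_rot: [[-0.995, 0.099, 0.0], [0.099, 0.995, 0.001], [-0.0, 0.001, -1.0]]
wrist_force: [-0.3, 6.1, 2.1]
gripper_width: 0.299
```

```bash
python3 - <<'E'
from h import *
a=capture("top");b=capture("side");s=sense();print(s["tcp_pos"],s["wrist_force"],s["gripper_width"]*87)
cv2.imwrite("pics/a3.png",a);cv2.imwrite("pics/b3.png",b)
g=lambda i:np.clip(255*(i/255.)**.6,0,255).astype(np.uint8)
A=cv2.resize(g(a[175:325,150:230]),None,fx=4,fy=4,interpolation=cv2.INTER_CUBIC)
B=cv2.resize(g(b[235:355,165:255]),(450,600),interpolation=cv2.INTER_CUBIC)
cv2.imwrite("pics/c3.png",np.hstack([A,B]))
E
```

```text
[0.55068727 0.13342663 0.07182772] [-1.21777305  5.06302228  1.70060156] 26.021974499593618
```

View pics/c3.png

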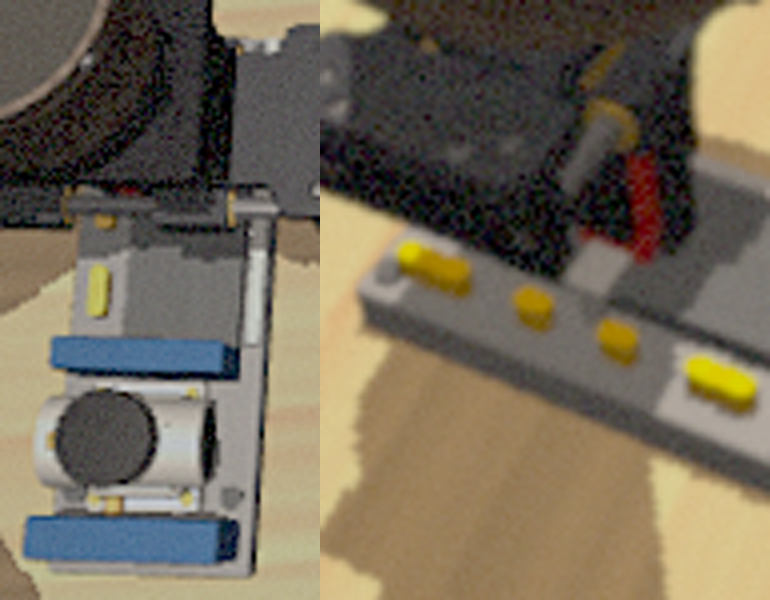

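The blue sliding jaw moved from row 267 to 338 in the crop (about 31 mm). It now stands just clear of the carburettor foot, and the carburettor is still in place. Now I release.

Request:
play_rows --targets '[[[0.65,0,0,0,0],[0.6,0,0,0,0],[0.5,0,0,0,0],[0.4,0,0,0,0],[0.2,0,0,0,0]]]'

```text
time_s: 6.02
tcp_pos: [0.5509, 0.1333, 0.0718]
ee_rot: [[-0.995, 0.097, 0.0], [0.097, 0.995, -0.0], [-0.0, -0.0, -1.0]]
wrist_force: [2.3, 4.6, 1.0]
gripper_width: 0.545
```

Request:
play_rows --targets '[[[0.1,0,0,0,0],[0.1,0,0,0,0],[0.1,0,0,0,0],[0.1,0,0,0.01,0],[0.1,0,0,0.03,0]]]'

```text
time_s: 6.43
tcp_pos: [0.5486, 0.1311, 0.0996]
ee_rot: [[-0.995, 0.1, -0.007], [0.1, 0.995, -0.004], [0.007, -0.004, -1.0]]
wrist_force: [-0.2, -0.6, -0.8]
gripper_width: 0.872
```

Request:
play_rows --targets '[[[0,0,0,0.03,0],[0,0,0,0.06,0],[0,0,0,0.09,0],[0,0.0,0,0.12,0],[0,0,0,0.14,0]]]'

```text
time_s: 6.85
tcp_pos: [0.5513, 0.1322, 0.2455]
ee_rot: [[-0.995, 0.099, 0.003], [0.099, 0.995, 0.001], [-0.003, 0.001, -1.0]]
wrist_force: [0.3, 0.1, -0.2]
gripper_width: 0.996
```

Request:
play_rows --targets '[[[0,0,-0.035,0,0],[0,0,-0.07,0,0],[0,0,-0.105,0,0],[0,0,-0.14,0,0],[0,0,-0.175,0,0]]]'

```text
time_s: 7.27
tcp_pos: [0.5499, -0.0442, 0.2422]
ee_rot: [[-0.995, 0.099, -0.001], [0.099, 0.995, -0.0], [0.001, -0.001, -1.0]]
wrist_force: [0.7, -0.8, 0.1]
gripper_width: 0.999
```

Request:
play_rows --targets '[[[0,0,-0.035,0,0],[0,0,-0.07,0,0],[0,0,-0.105,0,0],[0,0,-0.14,0,0],[0,0,-0.14,0,0]]]'

```text
time_s: 7.68
tcp_pos: [0.5496, -0.1875, 0.2417]
ee_rot: [[-0.995, 0.105, -0.002], [0.105, 0.995, -0.001], [0.002, -0.002, -1.0]]
wrist_force: [0.7, 0.1, -0.1]
gripper_width: 0.999
```

```bash
python3 - <<'E'
from h import *
a=capture("top");b=capture("side");s=sense();print(s["tcp_pos"],s["wrist_force"],s["gripper_width"]*87)
cv2.imwrite("pics/a4.png",a);cv2.imwrite("pics/b4.png",b)
g=lambda i:np.clip(255*(i/255.)**.6,0,255).astype(np.uint8)
A=cv2.resize(g(a[175:325,150:230]),None,fx=4,fy=4,interpolation=cv2.INTER_CUBIC)
B=cv2.resize(g(b[235:355,165:255]),(450,600),interpolation=cv2.INTER_CUBIC)
cv2.imwrite("pics/c4.png",np.hstack([A,B]))
# piston area change vs start
a0=cv2.imread("pics/top0.png");print(np.abs(a[165:310,305:390].astype(int)-a0[165:310,305:390]).mean())
E
```

```text
[ 0.54990929 -0.18390234  0.24158975] [0.22977055 0.39360467 0.73640329] 87.2011142908783
39.24078431372549
```

View pics/c4.png

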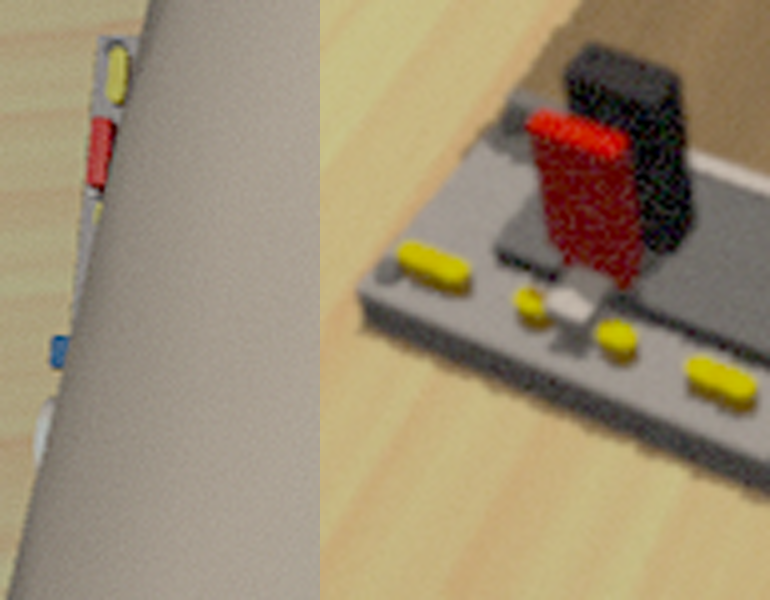

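The red tab has sprung out. Its bolt, at (572,303), sits between the yellow pins at (530,303) and (615,338). I'll clear the arm from the top view to confirm the carburettor and piston.

Request:
play_rows --targets '[[[0,-0.02,-0.035,0,0],[0,-0.04,-0.07,0,0],[0,-0.06,-0.1,0,0],[0,-0.08,-0.13,0,0],[0,-0.1,-0.16,0,0]]]'

```text
time_s: 8.2
tcp_pos: [0.4499, -0.3422, 0.242]
ee_rot: [[-0.995, 0.097, -0.0], [0.097, 0.995, 0.0], [0.0, 0.0, -1.0]]
wrist_force: [0.8, -0.2, -0.1]
gripper_width: 0.999
```

Request:
play_rows --targets '[[[0,-0.02,-0.03,0,0],[0,-0.04,-0.06,0,0],[0,-0.06,-0.09,0,0],[0,-0.08,-0.12,0,0],[0,-0.1,-0.15,0,0]]]'

```text
time_s: 8.62
tcp_pos: [0.3503, -0.4924, 0.2421]
ee_rot: [[-0.995, 0.097, -0.0], [0.097, 0.995, 0.0], [0.0, 0.0, -1.0]]
wrist_force: [1.6, 0.0, -0.5]
gripper_width: 1.006
```

Request:
play_rows --targets '[[[0,0,-0.03,0,0],[0,0,-0.05,0,0],[0,0,-0.05,0,0],[0,0,-0.05,0,0]]]'

```text
time_s: 8.95
tcp_pos: [0.351, -0.5419, 0.241]
ee_rot: [[-0.995, 0.099, -0.001], [0.099, 0.995, 0.001], [0.001, 0.001, -1.0]]
wrist_force: [0.1, 1.0, -0.4]
gripper_width: 0.999
```

```bash
python3 - <<'E'
from h import *
a=capture("top");b=capture("side");s=sense();print(s["tcp_pos"],s["wrist_force"])
g=lambda i:np.clip(255*(i/255.)**.6,0,255).astype(np.uint8)
cv2.imwrite("pics/c5.png",cv2.resize(g(a[165:325,150:400]),(800,512),interpolation=cv2.INTER_CUBIC))
a0=cv2.imread("pics/top0.png");b0=cv2.imread("pics/side0.png")
def red(i,r):
    s=i[r[0]:r[1],r[2]:r[3]].astype(int);m=((s[...,2]>60)&(s[...,1]<.35*s[...,2])).astype(np.uint8)
    k,l,st,ce=cv2.connectedComponentsWithStats(m);return ce[1+st[1:,4].argmax()]+[r[2],r[0]]
R=(175,325,150,230);S=(235,325,165,255);P=(170,240,305,390)
for n,i,j,r in(("top",a0,a,R),("side",b0,b,S)):
    p,q=onz(n,*red(i,r),.098),onz(n,*red(j,r),.098);print(n,"tab shift mm",1e3*(q-p))
print("piston tab px",red(a0,P),red(a,P))
E
```

```text
[ 0.35134359 -0.54099151  0.24157582] [ 0.39406366 -0.47583606 -0.20751762]
top tab shift mm [-30.25588396   3.48153572   0.        ]
side tab shift mm [-29.61067964   3.31035397   0.        ]
piston tab px [332.7173913  187.13043478] [332.69230769 187.15384615]
```

View pics/c5.png

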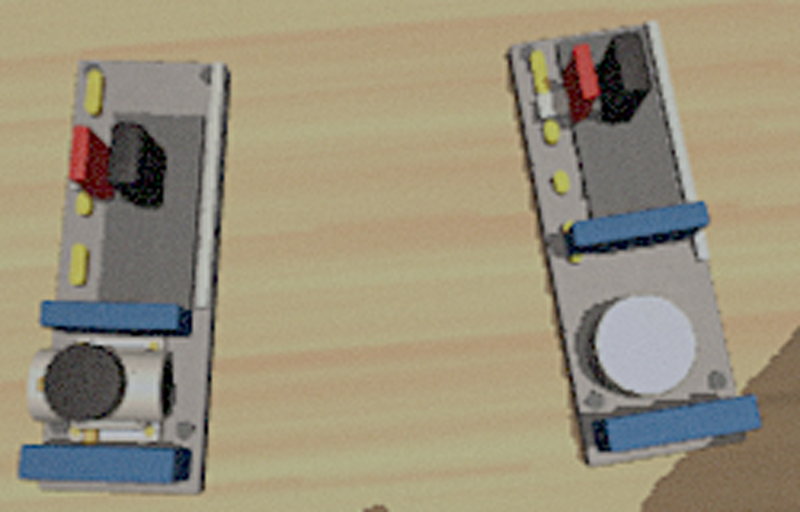

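The carburettor stands between its two blue jaws at rows 315 and 465. The red tab at (80,155) is out, and the piston cradle looks as it did at the start. I'll hand in the job.

```bash
python3 -c "from station import *; print(finish_job())"
```

```text
the job is handed in; nothing more can be done
None
```

The carburettor is secured: I squeezed the red tab, slid its jaw one notch towards the carburettor and let go, then moved the arm clear. The job took about 9 s of the 32 s allowed.

- **Jaw travel:** the tab moved 30.5 mm by the top camera and 29.8 mm by the side camera, against a nominal 30 mm.
- **Latch:** in the side view the tab has sprung out, and its bolt sits between the next pair of yellow pins. I did not tug the jaw to test the lock.
- **Carburettor:** it is still standing between its two jaws.
- **Piston cradle:** its tab is unmoved, to within 0.05 pixel.
- **Forces:** the highest wrist force reported was about 7 N, a sideways load during the squeeze. No check failed. One crude image comparison of the piston area was useless because the arm was in the way, so I replaced it with the tab measurement above.

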